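# Sort the repaired lenses into their collection dishes

### The arm

A 7-joint arm with a two-finger parallel gripper is mounted at the origin on the work surface. World frame = base frame: x ahead of the robot, y to its left, z up, the work surface at z = 0. Lengths are in m, angles in rad, forces in N, time in s.
With the tool pointing down it reaches from about 0.425 to 0.875 m from the base axis. Payload 4.7 kg.
Tool frame: the origin (TCP) lies on the centre line of the jaws, within the pads' length; the fingertips stand 11 mm ahead of it and the grasp point (between the pads) lies 8 mm behind it (robot.tip_extent is the z of the fingertips in the tool frame, in m); z points along the fingers, y is the line along which they close (so a half turn about z gives the same grasp; the last joint's range is limited). The gripper opens to 87 mm and grips with 3 to 60 N. Pads are 19 mm wide; open, the fingers measure 117 mm over their backs; the gripper's body (75 mm by 190 mm) begins 51 mm behind the grasp point.
Start: joints at [1.24, 0.321, -0.07, 1.45, 0.023, 1.371, -0.057], TCP at [0.22, -0.612, 0.234] pointing down, gripper open.
Joint ranges: [-2.86, 2.86], [-0.3, 2.09], [-1.38, 1.24], [0.06, 2.45], [-1.56, 4.7], [0.09, 2.05], [-2.69, 2.69]. Speed limits (rad/s): [2.57, 2.57, 3.14, 3.14, 3.14, 3.14, 3.14].

### API

Orientations are given as [roll, pitch, yaw] about the fixed x, y, z axes, in that order (R = Rz(yaw) Ry(pitch) Rx(roll)).
In Python, from cell import robot gives the robot as it stands.
- The arm moves only by the tool servo_tool, never from a script. Its argument "moves" is a list that holds one entry, the list of rows, each a list of 6 numbers: the shift along the world's x, y, z in mm, then the turn, a rotation vector about the world's x, y, z in rad. A call has 1 to 12 rows; each row is the pose to reach, as a shift and turn from the pose commanded when the call began; what a row does not reach only later rows make up. A row lasts 1/8 s, in which the tool goes at most 62.5 mm and 10.7 degrees, less where a joint would pass 70% of its speed; a pose out of reach is approached as far as the arm can. A call with a gripper value outside its range is refused whole. "hand" is the closure in counts, from 0 (fully open) to 255 (shut), set as the call begins (left out, the last holds). The fingers move at their own pace and stop on an object; "squeeze" is the grip in N (left out, the last holds). Time passes only in rows, so rows that repeat a pose let the fingers close. It gives the time, the measured TCP pose, the force, the opening and the grip force at its end, in the units of the state.
- robot.get_state(): the state, without advancing time (a new reading comes with each control period).
- robot.grab_frame(name): name is "side" or "top" or "wrist"; returns (picture, depth): 480x640x3 uint8, red, green, blue; 480x640 float32, m along the optical axis (not along the pixel's ray), 0 where there is no reading.
- robot.camera_info(name): a dict with "camera_matrix" (3x3 intrinsics, pixels), "camera_from_world" (4x4, takes a point from world to camera coordinates). Camera axes: x right, y down, z forward; pixel columns grow to the right and rows downward; lengths in m; the calibration is good to about 2 mm. A picture is of the moment at which its call begins: read the wrist's pose just before it. camera_info takes no time and is no camera call; for the wrist camera it gives the pose at the moment of the call.
- robot.hand_in(): hands the job in; it is judged then, once.
Trained networks look in the newest picture that a camera, given by its name, has taken for a name from the list of things; names that differ only in an ending like _2 or _b are one class to them, and where a whole thing is asked for, a point or a joint stands for the part that bears it (a point fixed in the world has none). Each returns a list of dicts, best first, with "p" (0 to 1); they miss things now and then, are a little off and sometimes report something else, mostly with a low value. They report only what shows in the picture. A call takes as long as a camera call.
- robot.recognise(camera, thing): "xy" ([column, row] as shares, 0 to 1, of the picture: columns of its width, rows of its height, amid what is visible of it).
- robot.pinpoint(camera, thing): "xy" ([column, row] as shares, 0 to 1, of the picture: columns of its width, rows of its height: a listed point, or the origin of a listed thing).
The state is a dict: "t": time; "joint_positions": joint angles; "qd": joint speeds; "tau": joint torques, N m; "eef_pos": TCP position; "tool_rot": TCP orientation; "wrist_force": force on the tool from outside, world axes, zero at the start; "moment": the same for the moment, N m; "opening": finger opening in m; "finger_force": force on a finger pad.
Only numpy, scipy, OpenCV 4.12 (cv2) and the standard library are available. Lean on these libraries where they do the work, as an engineer would, in place of code of your own. Each camera call takes 0.05 s, during which the arm holds its last target. There are 200 camera calls.

### The job

The four lenses with coloured caps are repaired: stand each one upright in the dish of its own colour, flat on the floor inside the rim. Set them down gently, do not drop or tip them, and leave the two lenses with black caps standing where they are.

Things in the scene. Friction and masses are not known exactly. Their poses are not given: they have to be found in the camera images.
- lens_red_mid (a point): camera lens standing upright on its mount: a plain round black barrel with a red cap on top (the cap is the top 14 mm), 60 mm diameter over nearly its whole height, 80 mm tall with the cap, about 0.2 to 0.4 kg. This point is at its centre, half-way up (40 mm above its underside); z runs up along the barrel, its yaw does not matter. It is loose and stands on the bench mat. Grip it round the barrel from above.
- lens_blue_mid (a point): camera lens standing upright on its mount: a plain round black barrel with a blue cap on top (the cap is the top 14 mm), 58 mm diameter over nearly its whole height, 70 mm tall with the cap, about 0.2 to 0.4 kg. This point is at its centre, half-way up (35 mm above its underside); z runs up along the barrel, its yaw does not matter. It is loose and stands on the bench mat. Grip it round the barrel from above.
- lens_yellow_mid (a point): camera lens standing upright on its mount: a plain round black barrel with a yellow cap on top (the cap is the top 14 mm), 56 mm diameter over nearly its whole height, 64 mm tall with the cap, about 0.2 to 0.4 kg. This point is at its centre, half-way up (32 mm above its underside); z runs up along the barrel, its yaw does not matter. It is loose and stands on the bench mat. Grip it round the barrel from above.
- lens_green_mid (a point): camera lens standing upright on its mount: a plain round black barrel with a green cap on top (the cap is the top 14 mm), 58 mm diameter over nearly its whole height, 60 mm tall with the cap, about 0.2 to 0.4 kg. This point is at its centre, half-way up (30 mm above its underside); z runs up along the barrel, its yaw does not matter. It is loose and stands on the bench mat. Grip it round the barrel from above.
- dish_red_floor (a point): round shallow red dish, fixed to the bench and empty at the start: 92 mm outside, 84 mm inside, rim 14 mm above the bench top, flat floor 4 mm above the bench top. This point is the centre of the floor inside; z up.
- dish_blue_floor (a point): round shallow blue dish, fixed to the bench and empty at the start: 92 mm outside, 84 mm inside, rim 14 mm above the bench top, flat floor 4 mm above the bench top. This point is the centre of the floor inside; z up.
- dish_yellow_floor (a point): round shallow yellow dish, fixed to the bench and empty at the start: 92 mm outside, 84 mm inside, rim 14 mm above the bench top, flat floor 4 mm above the bench top. This point is the centre of the floor inside; z up.
- dish_green_floor (a point): round shallow green dish, fixed to the bench and empty at the start: 92 mm outside, 84 mm inside, rim 14 mm above the bench top, flat floor 4 mm above the bench top. This point is the centre of the floor inside; z up.
- lens_black_tall_mid (a point): camera lens standing upright on its mount: a plain round black barrel with a black cap on top (the cap is the top 14 mm), 60 mm diameter over nearly its whole height, 76 mm tall with the cap, about 0.2 to 0.4 kg. This point is at its centre, half-way up (38 mm above its underside); z runs up along the barrel, its yaw does not matter. A strip of white paper lies across its cap. A loose bystander that still waits for repair: to be left standing where it is.
- lens_black_short_mid (a point): camera lens standing upright on its mount: a plain round black barrel with a black cap on top (the cap is the top 14 mm), 56 mm diameter over nearly its whole height, 60 mm tall with the cap, about 0.2 to 0.4 kg. This point is at its centre, half-way up (30 mm above its underside); z runs up along the barrel, its yaw does not matter. A strip of white paper lies across its cap. A loose bystander that still waits for repair: to be left standing where it is.

How it is judged:
At the end, for the whole second after the job is handed in: Each colour-capped lens stands upright (within 0.1 rad), at rest, on the floor of the dish of its own colour: centre within 15 mm of the dish's centre sideways, height within 5 mm of standing on its floor. The two black-capped lenses stand within 15 mm of where they were (horizontal distance between lens_red_mid and dish_red_floor below 0.015 m and z of lens_red_mid in the frame of dish_red_floor between 0.035 and 0.045 m and angle between each of lens_red_mid, lens_blue_mid, lens_yellow_mid, lens_green_mid, lens_black_tall_mid, lens_black_short_mid's own z axis and vertical below 0.1 rad and linear speed of each of lens_red, lens_blue, lens_yellow, lens_green below 0.02 m/s and angular speed of each of lens_red, lens_blue, lens_yellow, lens_green below 0.2 rad/s and horizontal distance between lens_blue_mid and dish_blue_floor below 0.015 m and z of lens_blue_mid in the frame of dish_blue_floor between 0.03 and 0.04 m and horizontal distance between lens_yellow_mid and dish_yellow_floor below 0.015 m and z of lens_yellow_mid in the frame of dish_yellow_floor between 0.027 and 0.037 m and horizontal distance between lens_green_mid and dish_green_floor below 0.015 m and z of lens_green_mid in the frame of dish_green_floor between 0.025 and 0.035 m and distance of each of lens_black_tall_mid, lens_black_short_mid from where it was at the start of the episode below 0.015 m); the robot touches nothing.
It fails at once if a colour-capped lens is tipped over (angle between any of lens_red_mid, lens_blue_mid, lens_yellow_mid, lens_green_mid's own z axis and vertical above 0.7 rad).
It fails at once if a colour-capped lens is dropped (falls freely by more than about 3 cm) ((linear speed of lens_red above 0.8 m/s and contact force between the fingers and lens_red below 0.1 N) or (linear speed of lens_blue above 0.8 m/s and contact force between the fingers and lens_blue below 0.1 N) or (linear speed of lens_yellow above 0.8 m/s and contact force between the fingers and lens_yellow below 0.1 N) or (linear speed of lens_green above 0.8 m/s and contact force between the fingers and lens_green below 0.1 N)).
It fails at once if a black-capped lens is pushed more than 15 mm or knocked over ((distance of lens_black_tall_mid from where it was at the start of the episode above 0.015 m or angle between lens_black_tall_mid's own z axis and vertical above 0.3 rad) or (distance of lens_black_short_mid from where it was at the start of the episode above 0.015 m or angle between lens_black_short_mid's own z axis and vertical above 0.3 rad)).
It also fails if it takes over 107 s, if anything falls off the work surface, if the arm or the gripper's body presses on something with over 40 N, if the wrist force passes 120 N, or if a joint passes its speed limit or range.

## Working session

There is one attempt and no reset: what is moved stays moved. The work goes in short steps, Python scripts to look and compute and a tool call to move; the robot and the scene stay as the last step left them, time stands still between calls to the robot, and variables do not carry over. Pictures are saved under pics/ and viewed, at most 14 in all, crops included, and the job is handed in when it is done.

Besides the shell and the picture viewer there is one more tool, called after "Call:" as name(argument=value, ...) on one line, values as JSON. servo_tool: Moves the arm, as the interface text tells. Its arguments: {"type":"object","properties":{"moves":{"type":"array"},"hand":{"type":"number"},"squeeze":{"type":"number"}},"required":["moves"]}

```bash
mkdir -p pics; ls
cat > h.py <<'E'
import numpy as np, cv2
from cell import robot
def grab(n,f):
    im,d=robot.grab_frame(n); cv2.imwrite('pics/'+f,im[:,:,::-1]); return im,d
def ray(n,xy):
    i=robot.camera_info(n); K=np.array(i['camera_matrix']); T=np.linalg.inv(np.array(i['camera_from_world']))
    v=np.linalg.inv(K)@[xy[0]*640,xy[1]*480,1]; return T[:3,3],T[:3,:3]@v
def atz(n,xy,z):
    o,d=ray(n,xy); return o+d*(z-o[2])/d[2]
E
python3 - <<'E'
from h import *
s=robot.get_state(); print(s['eef_pos'],s['tool_rot'],s['opening'])
grab('top','t0.png'); grab('side','s0.png')
Z={'lens_red_mid':.04,'lens_blue_mid':.035,'lens_yellow_mid':.032,'lens_green_mid':.03,'lens_black_tall_mid':.038,'lens_black_short_mid':.03,'dish_red_floor':.004,'dish_blue_floor':.004,'dish_yellow_floor':.004,'dish_green_floor':.004}
for n,z in Z.items():
  for c in('top','side'):
    for r in robot.pinpoint(c,n)[:2]: print(n,c,round(r['p'],2),np.round(np.array(r['xy'])*[640,480]),atz(c,r['xy'],z).round(3))
E
```

```text
pics
[ 0.21946281 -0.61126365  0.23246687] [-3.13970292e+00  1.00001100e-04  3.44775394e-01] 0.08681523435581497
lens_red_mid top 0.92 [451. 292.] [ 0.382 -0.293  0.04 ]
lens_red_mid side 0.69 [400. 191.] [ 0.397 -0.299  0.04 ]
lens_red_mid side 0.5 [223. 330.] [0.611 0.292 0.04 ]
lens_blue_mid top 0.74 [266. 181.] [0.638 0.09  0.035]
lens_blue_mid top 0.56 [369. 249.] [ 0.48  -0.127  0.035]
lens_blue_mid side 0.65 [252. 265.] [0.642 0.092 0.035]
lens_yellow_mid top 0.88 [180. 287.] [0.413 0.276 0.032]
lens_yellow_mid side 0.91 [319. 355.] [0.415 0.282 0.032]
lens_green_mid top 0.83 [366. 249.] [ 0.48  -0.122  0.03 ]
lens_green_mid side 0.87 [350. 225.] [ 0.481 -0.125  0.03 ]
lens_black_tall_mid top 0.66 [116. 262.] [0.47  0.412 0.038]
lens_black_tall_mid side 0.86 [259. 399.] [0.478 0.413 0.038]
lens_black_short_mid top 0.67 [350. 185.] [ 0.626 -0.093  0.03 ]
lens_black_short_mid side 0.73 [289. 221.] [ 0.63  -0.094  0.03 ]
dish_red_floor top 0.92 [269. 268.] [0.451 0.09  0.004]
dish_red_floor side 0.76 [327. 300.] [0.457 0.112 0.004]
dish_red_floor side 0.24 [255. 264.] [0.657 0.056 0.004]
dish_blue_floor top 0.9 [435. 196.] [ 0.602 -0.284  0.004]
dish_blue_floor side 0.73 [332. 296.] [0.452 0.098 0.004]
dish_blue_floor side 0.71 [327. 191.] [ 0.597 -0.288  0.004]
dish_yellow_floor side 0.78 [372. 171.] [ 0.507 -0.424  0.004]
dish_yellow_floor side 0.66 [291. 220.] [ 0.64  -0.128  0.004]
dish_green_floor top 0.89 [191. 193.] [0.626 0.262 0.004]
dish_green_floor top 0.74 [183. 287.] [0.416 0.278 0.004]
dish_green_floor side 0.7 [225. 332.] [0.624 0.267 0.004]
```

View pics/t0.png

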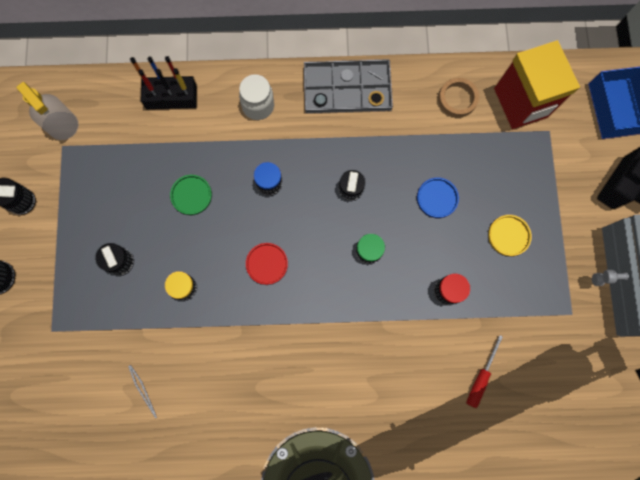

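View pics/s0.png

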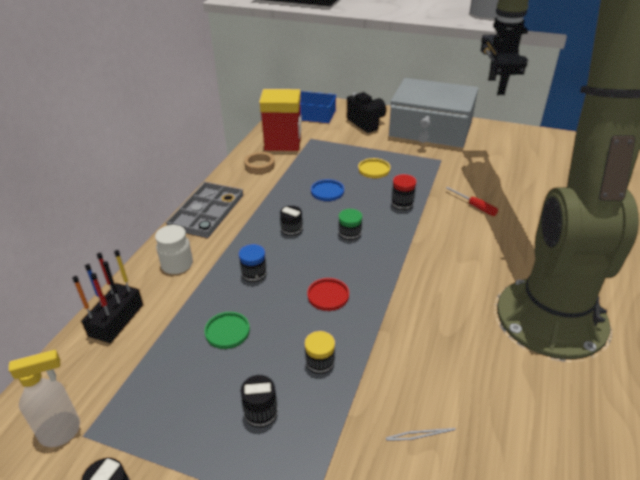

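The top view shows everything clearly: caps red (455,288), green (371,247), blue (267,178), yellow (179,285); dishes red (267,264), blue (438,197), yellow (510,235), green (191,195). The networks' top readings agree, apart from the missing yellow dish. Next I refine with colour and depth.

```bash
cat >> h.py <<'E'
def cloud(n,d):
    i=robot.camera_info(n); K=np.array(i['camera_matrix']); T=np.linalg.inv(np.array(i['camera_from_world']))
    v,u=np.mgrid[:480,:640]; p=np.stack([(u+.5-K[0,2])/K[0,0]*d,(v+.5-K[1,2])/K[1,1]*d,d],-1)
    return p@T[:3,:3].T+T[:3,3]
HUE={'red':0,'blue':110,'yellow':25,'green':65}
def find(n,im,d,colour,seed=None,zmin=-.02,box=None):
    hsv=cv2.cvtColor(im,cv2.COLOR_RGB2HSV).astype(int)
    dh=np.abs((hsv[...,0]-HUE[colour]+90)%180-90)
    m=((dh<13)&(hsv[...,1]>130)&(hsv[...,2]>60)).astype(np.uint8)
    k,l,st,c=cv2.connectedComponentsWithStats(m); P=cloud(n,d); out=[]
    for j in range(1,k):
        if st[j,4]<150: continue
        q=l==j; z=np.median(P[q][:,2])
        cn=max(cv2.findContours(q.astype(np.uint8),0,2)[0],key=cv2.contourArea)
        (x,y),r=cv2.minEnclosingCircle(cn)
        out.append((c[j],st[j,4],z,(x+.5,y+.5),P[q].mean(0)))
    return out
E
python3 - <<'E'
from h import *
im,d=robot.grab_frame('top')
P=cloud('top',d); print('mat z',np.median(P[150:320,220:240,2]), robot.camera_info('top')['camera_matrix'])
H={'red':.08,'blue':.07,'yellow':.064,'green':.06}
for c in HUE:
  for o in find('top',im,d,c):
    if not(130<o[0][1]<330 and 50<o[0][0]<570): continue
    z=H[c] if o[2]>.04 else .012
    s=np.array([640,480])
    print(c,o[1],'z%.3f'%o[2],o[0].round(1),'cen',atz('top',(o[0]+.5)/s,z).round(4)[:2],'circ',atz('top',np.array(o[3])/s,z).round(4)[:2])
E
```

```text
mat z -0.00030390836576510427 [[577.62056951   0.         308.05473876]
 [  0.         577.62056951 231.28319925]
 [  0.           0.           1.        ]]
red 1354 z0.003 [266.1 263.3] cen [0.4585 0.0941] circ [0.4582 0.0938]
red 694 z0.078 [454.3 287.9] cen [ 0.3853 -0.2921] circ [ 0.3863 -0.2922]
blue 579 z0.069 [267.  175.4] cen [0.6391 0.085 ] circ [0.6386 0.0849]
blue 1307 z0.004 [437.4 197.4] cen [ 0.594  -0.2887] circ [ 0.5945 -0.2889]
yellow 1383 z0.004 [509.4 235.1] cen [ 0.5036 -0.4399] circ [ 0.5025 -0.4392]
yellow 613 z0.062 [178.7 284.9] cen [0.4114 0.2717] circ [0.4113 0.2715]
green 1237 z0.003 [190.5 194.4] cen [0.6188 0.2597] circ [0.6185 0.2596]
green 547 z0.059 [370.1 247.4] cen [ 0.4777 -0.1278] circ [ 0.478  -0.1277]
```

Call:
servo_tool(moves=[[[28,53,0,0,0,0],[56,106,0,0,0,0],[83,160,-10,0,0,0],[111,213,-30,0,0,0],[139,266,-50,0,0,0],[166,319,-72,0,0,0],[166,319,-72,0,0,0],[166,319,-72,0,0,0],[166,319,-72,0,0,0]]], hand=0, squeeze=35)

```text
t: 2.28
eef_pos: [0.3852, -0.2945, 0.1621]
tool_rot: [3.14, -0.0, 0.342]
wrist_force: [0.0, -0.4, -0.5]
opening: 0.0876
finger_force: 0.0
```

Run:
```python
from h import *
grab('wrist','w0.png'); s=robot.get_state(); print(s['eef_pos'],s['tool_rot'],s['joint_positions'])
i=robot.camera_info('wrist'); print(np.linalg.inv(i['camera_from_world']).round(3)); K=np.array(i['camera_matrix'])
for p in ([.3858,-.2922,.08],):
    q=i['camera_from_world']@np.r_[p,1]; print((K@q[:3]/q[2]).round(1))
```

```text
[ 0.3851827  -0.29448185  0.16209507] [ 3.14058008e+00 -2.66898130e-04  3.41937542e-01] [ 0.91727695  0.03362398 -0.32408885  1.93329745  0.01201886  1.17547272
 -0.64011831]
[[ 0.336 -0.912 -0.237  0.449]
 [-0.942 -0.325 -0.085 -0.271]
 [ 0.001  0.252 -0.968  0.314]
 [ 0.     0.     0.     1.   ]]
[314.2 255.1   1. ]
```

View pics/w0.png

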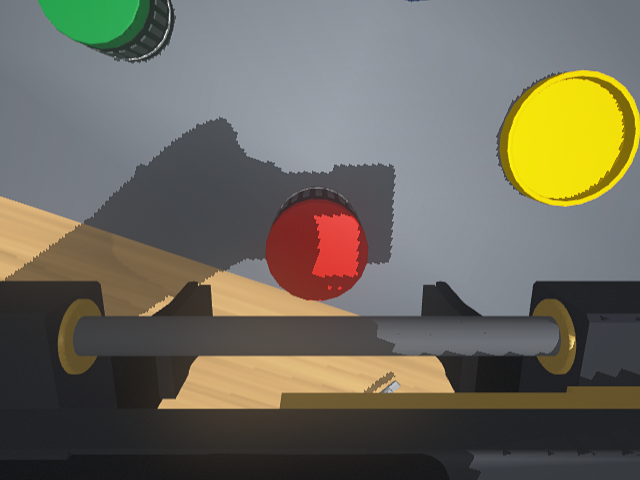

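The red cap is at (317,249) in the wrist view against a predicted (314,255), a difference of about 3 mm, which is fine.

Call:
servo_tool(moves=[[[2,2,-40,0,0,0],[2,2,-75,0,0,0],[2,2,-100,0,0,0],[2,2,-115,0,0,0],[2,2,-124,0,0,0],[2,2,-124,0,0,0],[2,2,-124,0,0,0]]])

```text
t: 3.2
eef_pos: [0.3883, -0.2913, 0.0385]
tool_rot: [3.14, -0.001, 0.345]
wrist_force: [-0.6, 1.3, 0.6]
opening: 0.0868
finger_force: 0.0
```

Call:
servo_tool(moves=[[[0,0,0,0,0,0],[0,0,0,0,0,0],[0,0,0,0,0,0],[0,0,0,0,0,0],[0,0,0,0,0,0],[0,0,0,0,0,0],[0,0,0,0,0,0],[0,0,0,0,0,0]]], hand=255, squeeze=35)

```text
t: 4.2
eef_pos: [0.388, -0.2912, 0.0379]
tool_rot: [3.141, -0.0, 0.345]
wrist_force: [0.9, -3.2, 1.7]
opening: 0.0593
finger_force: 35.0
```

Call:
servo_tool(moves=[[[0,0,15,0,0,0],[0,0,45,0,0,0],[0,0,75,0,0,0],[2,12,95,0,0,0],[9,50,100,0,0,0],[18,100,100,0,0,0],[27,150,100,0,0,0],[36,200,100,0,0,0],[45,250,100,0,0,0],[54,300,100,0,0,0],[62,345,100,0,0,0],[68,375,100,0,0,0]]])

```text
t: 5.7
eef_pos: [0.4543, 0.087, 0.1376]
tool_rot: [-3.141, 0.002, 0.348]
wrist_force: [1.0, -0.9, -2.6]
opening: 0.0591
finger_force: 35.0
```

Call:
servo_tool(moves=[[[2,10,0,0,0,0],[2,10,-20,0,0,0],[2,10,-50,0,0,0],[2,10,-65,0,0,0],[2,10,-75,0,0,0],[2,10,-75,0,0,0],[2,10,-75,0,0,0]]])

```text
t: 6.58
eef_pos: [0.4584, 0.0943, 0.0634]
tool_rot: [3.141, -0.001, 0.345]
wrist_force: [0.6, -0.2, -3.1]
opening: 0.0596
finger_force: 35.0
```

Run:
```python
from h import *
grab('wrist','w1.png'); im,d=grab('top','t1.png'); s=robot.get_state(); print(s['eef_pos'],s['wrist_force'])
```

```text
[0.45839412 0.09429364 0.06338076] [ 0.44332388  0.41295463 -3.04572668]
```

View pics/w1.png

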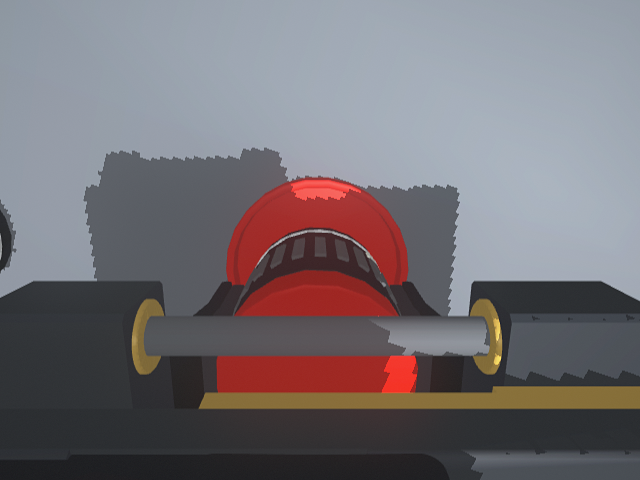

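```bash
cat >> h.py <<'E'
def proj(n,p):
    i=robot.camera_info(n); q=i['camera_from_world']@np.r_[p,1]; return (np.array(i['camera_matrix'])@q[:3]/q[2])[:2]
E
python3 - <<'E'
from h import *
u=np.array([.942,.337,0])
for c in ([.4584,.094,.014],): print(proj('wrist',np.array(c)+.046*u), proj('wrist',np.array(c)+.051*u),proj('wrist',np.array(c)+.046*np.array([-.337,.942,0])),proj('wrist',np.array(c)-.046*np.array([-.337,.942,0])))
E
```

```text
[318.57443233 184.12891134] [318.60389308 173.53480238] [227.12793157 275.58894841] [409.48716592 275.84014606]
```

The lens is centred over the dish sideways at column 317; the far rim is at row 178 against a predicted 184, so I move about 1.5 mm further out.

Call:
servo_tool(moves=[[[1.5,0.5,-8,0,0,0],[1.5,0.5,-14,0,0,0],[1.5,0.5,-18,0,0,0],[1.5,0.5,-20,0,0,0],[1.5,0.5,-21,0,0,0],[1.5,0.5,-21.3,0,0,0],[1.5,0.5,-21.3,0,0,0],[1.5,0.5,-21.3,0,0,0]]])

```text
t: 7.68
eef_pos: [0.459, 0.0948, 0.0419]
tool_rot: [3.141, 0.001, 0.345]
wrist_force: [-4.0, -0.9, 5.1]
opening: 0.0597
finger_force: 35.0
```

Floor contact registers (+8 N). Next: release, retreat, and go on to the green lens.

Call:
servo_tool(moves=[[[0,0,0,0,0,0],[0,0,0,0,0,0],[0,0,0,0,0,0],[0,0,0,0,0,0],[0,0,0,0,0,0],[0,0,0,0,0,0]]], hand=0)

```text
t: 8.43
eef_pos: [0.4592, 0.0947, 0.0413]
tool_rot: [3.142, -0.0, 0.345]
wrist_force: [-0.6, 0.1, -0.6]
opening: 0.0869
finger_force: 0.0
```

Call:
servo_tool(moves=[[[0,0,15,0,0,0],[0,0,45,0,0,0],[0,0,85,0,0,0],[0,-10,105,0,0,0],[5,-50,105,0,0,0],[9,-100,105,0,0,0],[14,-150,105,0,0,0],[18,-200,95,0,0,0],[20,-222,75,0,0,0],[20,-222,70,0,0,0],[20,-222,70,0,0,0]]])

```text
t: 9.8
eef_pos: [0.4793, -0.1256, 0.1118]
tool_rot: [-3.141, -0.0, 0.347]
wrist_force: [0.1, 0.7, 0.9]
opening: 0.0866
finger_force: 0.0
```

Run:
```python
from h import *
grab('wrist','w2.png'); im,d=grab('top','t2.png'); s=robot.get_state(); print(s['eef_pos'],s['wrist_force'])
o=s['eef_pos'];print(proj('wrist',[.478,-.1277,.06]))
for o in find('top',im,d,'red'): print(o[0],o[1],o[2],atz('top',(o[0]+.5)/[640,480],.084))
```

```text
[ 0.47984993 -0.12561633  0.11228821] [ 0.61628641  0.41953037 -0.05458039]
[320.34910034 278.30724933]
[516.98523077  98.99569231] 1625 0.06906838672606996 [ 0.78973439 -0.46127469  0.084     ]
[265.92572322 262.68021892] 1279 0.07876103889117503 [0.44890767 0.08951618 0.084     ]
[478.17723881 388.17910448] 536 0.021926798304092054 [ 0.1874343  -0.32133512  0.084     ]
```

View pics/w2.png

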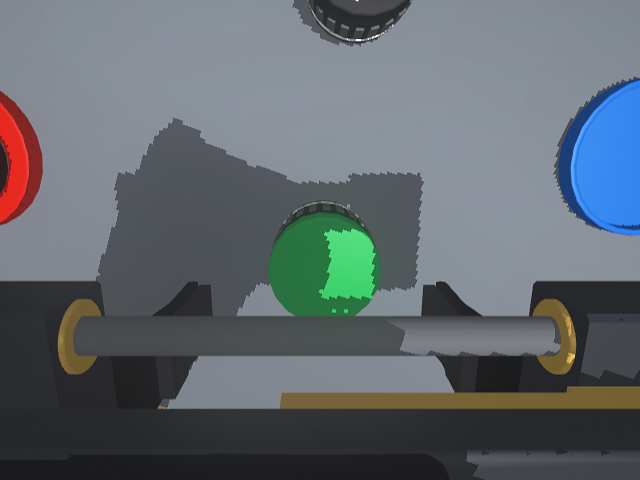

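```bash
cat >> h.py <<'E'
def capfit(n,d,near,h,r=.05):
    P=cloud(n,d).reshape(-1,3); q=P[(np.hypot(P[:,0]-near[0],P[:,1]-near[1])<r)&(abs(P[:,2]-h)<.004)]
    (x,y),R=cv2.minEnclosingCircle((q[:,:2]*1000).astype(np.float32)); return len(q),q[:,2].mean().round(4),round(x,1),round(y,1),round(R,1),(q[:,:2].mean(0)*1000).round(1)
E
python3 - <<'E'
from h import *
im,d=robot.grab_frame('wrist'); print(capfit('wrist',d,[.48,-.127],.06))
im,d=robot.grab_frame('top')
for p,h in(([.458,.094],.084),([.639,.085],.07),([.411,.272],.064)): print(capfit('top',d,p,h))
E
```

```text
(9152, np.float64(0.0607), 481.4, -128.9, 28.9, array([ 483.3, -128.1]))
(563, np.float64(0.0833), 455.6, 92.7, 29.9, array([455.2,  92.4]))
(474, np.float64(0.0691), 641.1, 84.9, 29.2, array([640.7,  84.5]))
(485, np.float64(0.0632), 412.7, 272.9, 28.1, array([412. , 272.4]))
```

Depth puts green at (481, -128) mm; the top camera reads about 3 mm short in x, so I'll correct for that.

Call:
servo_tool(moves=[[[2,-2,-30,0,0,0],[2,-2,-55,0,0,0],[2,-2,-70,0,0,0],[2,-2,-78,0,0,0],[2,-2,-80,0,0,0],[2,-2,-80,0,0,0]]])

```text
t: 10.75
eef_pos: [0.4817, -0.1293, 0.0319]
tool_rot: [3.141, -0.001, 0.345]
wrist_force: [-0.3, 0.6, -0.7]
opening: 0.0871
finger_force: 0.0
```

Call:
servo_tool(moves=[[[0,0,0,0,0,0],[0,0,0,0,0,0],[0,0,0,0,0,0],[0,0,0,0,0,0],[0,0,0,0,0,0],[0,0,0,0,0,0],[0,0,0,0,0,0],[0,0,0,0,0,0]]], hand=255, squeeze=35)

```text
t: 11.75
eef_pos: [0.4812, -0.1293, 0.0314]
tool_rot: [3.141, -0.0, 0.345]
wrist_force: [-0.8, -0.3, 2.1]
opening: 0.0575
finger_force: 35.0
```

Call:
servo_tool(moves=[[[0,0,15,0,0,0],[0,0,45,0,0,0],[0,0,85,0,0,0],[4,12,105,0,0,0],[18,50,110,0,0,0],[36,100,110,0,0,0],[54,150,110,0,0,0],[72,200,110,0,0,0],[90,250,110,0,0,0],[108,300,110,0,0,0],[124,345,110,0,0,0],[135,377,110,0,0,0]]])

```text
t: 13.25
eef_pos: [0.6159, 0.2503, 0.1413]
tool_rot: [-3.14, 0.001, 0.347]
wrist_force: [-0.3, -0.8, -2.6]
opening: 0.0573
finger_force: 35.0
```

Call:
servo_tool(moves=[[[5,13,0,0,0,0],[5,13,-20,0,0,0],[5,13,-50,0,0,0],[5,13,-75,0,0,0],[5,13,-85,0,0,0],[5,13,-85,0,0,0],[5,13,-85,0,0,0]]])

```text
t: 14.12
eef_pos: [0.6219, 0.2606, 0.0574]
tool_rot: [3.141, -0.002, 0.344]
wrist_force: [-0.1, 0.9, -3.0]
opening: 0.0571
finger_force: 35.0
```

Run:
```python
from h import *
grab('wrist','w3.png'); s=robot.get_state(); print(s['eef_pos'],s['wrist_force'])
u=np.array([.942,.337,0]);v=np.array([-.337,.942,0]); c=np.array([.621,.261,.014])
print(proj('wrist',c+.046*u),proj('wrist',c+.046*v),proj('wrist',c-.046*v))
```

```text
[0.6220191  0.26084278 0.05764656] [ 0.2468498   0.04542134 -3.54393598]
[317.02743098 187.32666677] [223.34534598 280.9883287 ] [410.41552426 281.22723693]
```

View pics/w3.png

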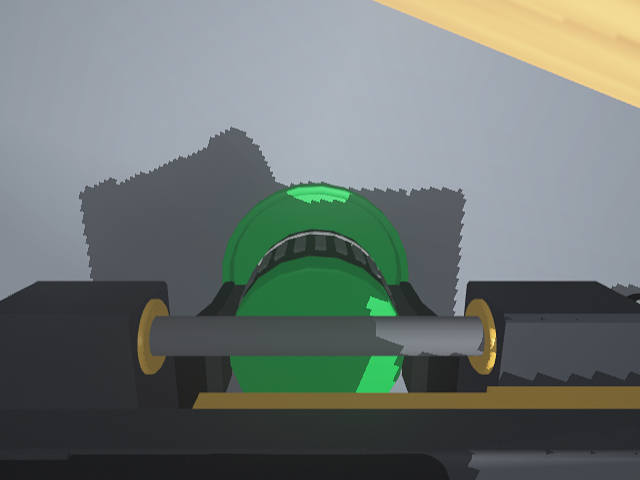

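The dish rim spans columns 222–408 with its far edge at row 184, so it is centred within about 2 mm. Lower it now.

Call:
servo_tool(moves=[[[0,0,-8,0,0,0],[0,0,-14,0,0,0],[0,0,-18,0,0,0],[0,0,-20,0,0,0],[0,0,-21,0,0,0],[0,0,-21.8,0,0,0],[0,0,-21.8,0,0,0],[0,0,-21.8,0,0,0]]])

```text
t: 15.18
eef_pos: [0.6212, 0.2609, 0.0355]
tool_rot: [3.141, -0.0, 0.345]
wrist_force: [-4.0, -2.7, 5.8]
opening: 0.0576
finger_force: 35.0
```

Call:
servo_tool(moves=[[[0,0,0,0,0,0],[0,0,0,0,0,0],[0,0,0,0,0,0],[0,0,0,0,0,0],[0,0,0,0,0,0],[0,0,0,0,0,0]]], hand=0)

```text
t: 15.92
eef_pos: [0.6212, 0.2607, 0.0345]
tool_rot: [3.142, 0.0, 0.345]
wrist_force: [-0.3, 0.6, -0.0]
opening: 0.087
finger_force: 0.0
```

Call:
servo_tool(moves=[[[0,0,15,0,0,0],[0,0,45,0,0,0],[0,0,80,0,0,0],[2,-12,95,0,0,0],[6,-50,100,0,0,0],[12,-100,100,0,0,0],[18,-150,100,0,0,0],[22,-175,95,0,0,0],[22,-175,90,0,0,0],[22,-175,90,0,0,0],[22,-175,90,0,0,0]]])

```text
t: 17.3
eef_pos: [0.6427, 0.0881, 0.1247]
tool_rot: [-3.141, -0.0, 0.348]
wrist_force: [1.0, 0.1, -0.3]
opening: 0.0868
finger_force: 0.0
```

Run:
```python
from h import *
im,d=grab('wrist','w4.png'); s=robot.get_state(); print(s['eef_pos'],s['wrist_force'],capfit('wrist',d,[.643,.086],.07))
```

```text
[0.64286515 0.08793741 0.12475185] [-0.48991914  0.02419298  0.25445155] (9023, np.float64(0.0708), 643.1, 86.4, 29.0, array([645. ,  87.1]))
```

Call:
servo_tool(moves=[[[0,0,-30,0,0,0],[0,0,-60,0,0,0],[0,0,-78,0,0,0],[0,0,-86,0,0,0],[0,0,-88,0,0,0],[0,0,-88,0,0,0]]])

```text
t: 18.1
eef_pos: [0.6439, 0.086, 0.0374]
tool_rot: [3.141, -0.001, 0.345]
wrist_force: [0.5, -0.5, 0.4]
opening: 0.0866
finger_force: 0.0
```

Call:
servo_tool(moves=[[[0,0,0,0,0,0],[0,0,0,0,0,0],[0,0,0,0,0,0],[0,0,0,0,0,0],[0,0,0,0,0,0],[0,0,0,0,0,0],[0,0,0,0,0,0],[0,0,0,0,0,0]]], hand=255, squeeze=35)

```text
t: 19.1
eef_pos: [0.6432, 0.0858, 0.0367]
tool_rot: [3.141, -0.0, 0.345]
wrist_force: [-0.5, -0.5, 2.4]
opening: 0.0577
finger_force: 35.0
```

Call:
servo_tool(moves=[[[0,0,15,0,0,0],[0,0,45,0,0,0],[0,0,85,0,0,0],[-10,-10,110,0,0,0],[-35,-40,115,0,0,0],[-60,-80,115,0,0,0],[-80,-125,115,0,0,0],[-85,-175,115,0,0,0],[-85,-225,115,0,0,0],[-75,-275,115,0,0,0],[-60,-325,115,0,0,0],[-50,-360,115,0,0,0]]])

```text
t: 20.6
eef_pos: [0.593, -0.2774, 0.1518]
tool_rot: [3.141, 0.0, 0.343]
wrist_force: [-0.2, -0.4, -2.0]
opening: 0.0577
finger_force: 35.0
```

Call:
servo_tool(moves=[[[3,-13,0,0,0,0],[3,-13,-20,0,0,0],[3,-13,-55,0,0,0],[3,-13,-80,0,0,0],[3,-13,-90,0,0,0],[3,-13,-90,0,0,0],[3,-13,-90,0,0,0]]])

```text
t: 21.48
eef_pos: [0.5971, -0.2869, 0.0628]
tool_rot: [3.14, -0.001, 0.345]
wrist_force: [0.4, -0.5, -2.2]
opening: 0.0576
finger_force: 35.0
```

Run:
```python
from h import *
grab('wrist','w5.png'); s=robot.get_state(); print(s['eef_pos'],s['wrist_force'])
u=np.array([.942,.337,0]);v=np.array([-.337,.942,0]); c=np.array([.5965,-.287,.014])
print(proj('wrist',c+.046*u),proj('wrist',c+.046*v),proj('wrist',c-.046*v))
```

```text
[ 0.59714157 -0.28720055  0.06292025] [ 0.500757    0.3996738  -1.79152958]
[317.02183255 185.21764369] [225.46183374 276.75096448] [408.09587949 277.01846951]
```

View pics/w5.png

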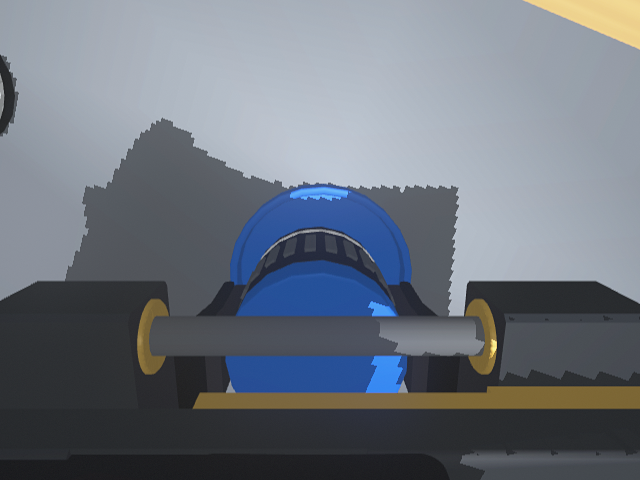

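The dish rim spans columns 230–411 with its far edge at row 184, so I shift about 1.5 mm to the right and lower.

Call:
servo_tool(moves=[[[0.5,-1.5,-8,0,0,0],[0.5,-1.5,-14,0,0,0],[0.5,-1.5,-18,0,0,0],[0.5,-1.5,-20,0,0,0],[0.5,-1.5,-21,0,0,0],[0.5,-1.5,-22,0,0,0],[0.5,-1.5,-22,0,0,0],[0.5,-1.5,-22,0,0,0]]])

```text
t: 22.52
eef_pos: [0.5968, -0.2887, 0.0406]
tool_rot: [3.141, 0.0, 0.345]
wrist_force: [-3.5, 1.6, 5.0]
opening: 0.0576
finger_force: 35.0
```

Call:
servo_tool(moves=[[[0,0,0,0,0,0],[0,0,0,0,0,0],[0,0,0,0,0,0],[0,0,0,0,0,0],[0,0,0,0,0,0],[0,0,0,0,0,0]]], hand=0)

```text
t: 23.28
eef_pos: [0.5967, -0.2887, 0.0394]
tool_rot: [3.142, -0.0, 0.345]
wrist_force: [-0.1, -0.8, -0.4]
opening: 0.0869
finger_force: 0.0
```

Call:
servo_tool(moves=[[[0,0,15,0,0,0],[0,0,45,0,0,0],[0,0,90,0,0,0],[-4,12,130,0,0,0],[-16,50,140,0,0,0],[-32,100,140,0,0,0],[-48,150,140,0,0,0],[-65,200,140,0,0,0],[-81,250,140,0,0,0],[-97,300,140,0,0,0],[-113,350,140,0,0,0],[-130,400,140,0,0,0]]])

```text
t: 24.78
eef_pos: [0.4663, 0.1131, 0.1807]
tool_rot: [3.14, -0.002, 0.345]
wrist_force: [0.9, 0.3, 0.6]
opening: 0.0868
finger_force: 0.0
```

Call:
servo_tool(moves=[[[-16,50,0,0,0,0],[-32,100,0,0,0,0],[-46,145,-10,0,0,0],[-52,162,-35,0,0,0],[-52,162,-60,0,0,0],[-52,162,-60,0,0,0],[-52,162,-60,0,0,0]]])

```text
t: 25.65
eef_pos: [0.4154, 0.2735, 0.1208]
tool_rot: [3.141, -0.002, 0.344]
wrist_force: [0.6, 0.8, 0.7]
opening: 0.087
finger_force: 0.0
```

Run:
```python
from h import *
im,d=grab('wrist','w6.png'); s=robot.get_state(); print(s['eef_pos'],s['wrist_force'],capfit('wrist',d,[.4145,.2735],.064))
```

```text
[0.41566309 0.27344269 0.12092798] [0.26883227 0.25299161 0.53933527] (8356, np.float64(0.0648), 414.5, 275.0, 28.0, array([415.9, 275.7]))
```

Call:
servo_tool(moves=[[[-1,1,-30,0,0,0],[-1,1,-60,0,0,0],[-1,1,-77,0,0,0],[-1,1,-85,0,0,0],[-1,1,-87,0,0,0],[-1,1,-87,0,0,0]]])

```text
t: 26.45
eef_pos: [0.4142, 0.2746, 0.0332]
tool_rot: [3.142, -0.001, 0.345]
wrist_force: [0.0, -0.6, 0.2]
opening: 0.0871
finger_force: 0.0
```

Call:
servo_tool(moves=[[[0,0,0,0,0,0],[0,0,0,0,0,0],[0,0,0,0,0,0],[0,0,0,0,0,0],[0,0,0,0,0,0],[0,0,0,0,0,0],[0,0,0,0,0,0],[0,0,0,0,0,0]]], hand=255, squeeze=35)

```text
t: 27.45
eef_pos: [0.4137, 0.2743, 0.0326]
tool_rot: [3.142, -0.0, 0.345]
wrist_force: [0.1, 0.1, 1.3]
opening: 0.0552
finger_force: 35.0
```

Call:
servo_tool(moves=[[[0,0,15,0,0,0],[0,0,50,0,0,0],[0,0,95,0,0,0],[10,-5,125,0,0,0],[40,-25,130,0,0,0],[75,-55,130,0,0,0],[105,-90,130,0,0,0],[125,-130,130,0,0,0],[130,-180,130,0,0,0],[120,-230,130,0,0,0],[110,-280,130,0,0,0],[100,-330,130,0,0,0]]])

```text
t: 28.95
eef_pos: [0.513, -0.0572, 0.163]
tool_rot: [3.141, -0.0, 0.345]
wrist_force: [1.2, -0.2, -2.8]
opening: 0.055
finger_force: 35.0
```

Call:
servo_tool(moves=[[[-10,-50,0,0,0,0],[-20,-100,0,0,0,0],[-28,-150,0,0,0,0],[-30,-200,0,0,0,0],[-30,-250,0,0,0,0],[-25,-300,0,0,0,0],[-15,-350,0,0,0,0],[-9,-378,-5,0,0,0],[-9,-382,-40,0,0,0],[-9,-382,-80,0,0,0],[-9,-382,-105,0,0,0],[-9,-382,-105,0,0,0]]])

```text
t: 30.45
eef_pos: [0.5029, -0.4365, 0.0553]
tool_rot: [-3.137, 0.002, 0.345]
wrist_force: [0.4, 0.4, -1.1]
opening: 0.0554
finger_force: 35.0
```

Call:
servo_tool(moves=[[[0,0,0,0,0,0],[0,0,0,0,0,0]]])

```text
t: 30.7
eef_pos: [0.5057, -0.4385, 0.0596]
tool_rot: [3.139, -0.002, 0.345]
wrist_force: [-0.6, 0.1, -1.2]
opening: 0.0553
finger_force: 35.0
```

Run:
```python
from h import *
grab('wrist','w7.png'); s=robot.get_state(); print(s['eef_pos'],s['wrist_force'])
u=np.array([.942,.337,0]);v=np.array([-.337,.942,0]); c=np.array([.505,-.438,.014])
print(proj('wrist',c+.046*u),proj('wrist',c+.046*v),proj('wrist',c-.046*v))
```

```text
[ 0.50553682 -0.43841058  0.05932071] [ 0.00510385 -0.19725386 -1.91201981]
[316.6536797  185.73648108] [223.58213976 278.84976452] [409.3145338  279.00187207]
```

View pics/w7.png

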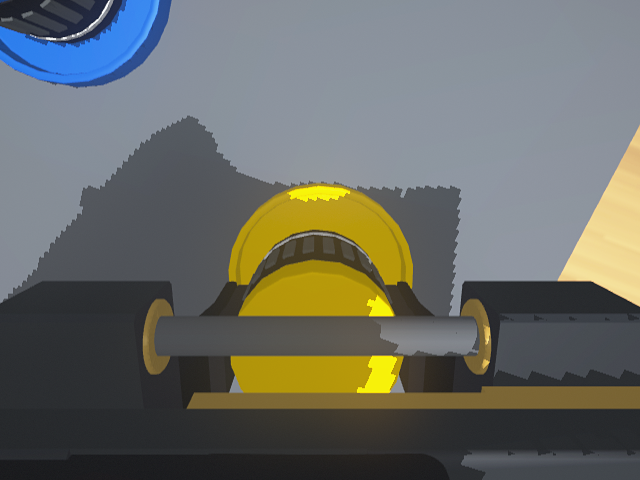

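The dish rim spans columns 228–412 with its far edge at row 184, so I shift about 1.5 mm to the right. I lower in two stages because z was still settling.

Call:
servo_tool(moves=[[[0.5,-1.5,-6,0,0,0],[0.5,-1.5,-11,0,0,0],[0.5,-1.5,-15,0,0,0],[0.5,-1.5,-17,0,0,0],[0.5,-1.5,-18,0,0,0],[0.5,-1.5,-18,0,0,0],[0.5,-1.5,-18,0,0,0]]])

```text
t: 31.62
eef_pos: [0.5053, -0.4394, 0.0396]
tool_rot: [3.141, -0.0, 0.345]
wrist_force: [0.1, 0.5, -2.0]
opening: 0.0555
finger_force: 35.0
```

Call:
servo_tool(moves=[[[0,0,-1,0,0,0],[0,0,-2,0,0,0],[0,0,-2.6,0,0,0],[0,0,-3.1,0,0,0],[0,0,-3.1,0,0,0],[0,0,-3.1,0,0,0]]])

```text
t: 32.38
eef_pos: [0.5052, -0.4393, 0.0367]
tool_rot: [3.141, 0.0, 0.345]
wrist_force: [-1.3, 0.5, 0.4]
opening: 0.0553
finger_force: 35.0
```

Call:
servo_tool(moves=[[[0,0,0,0,0,0],[0,0,0,0,0,0],[0,0,0,0,0,0],[0,0,0,0,0,0],[0,0,0,0,0,0],[0,0,0,0,0,0]]], hand=0)

```text
t: 33.12
eef_pos: [0.5052, -0.4393, 0.0364]
tool_rot: [3.141, 0.0, 0.345]
wrist_force: [0.3, 0.1, -1.0]
opening: 0.0867
finger_force: 0.0
```

Call:
servo_tool(moves=[[[0,0,15,0,0,0],[0,0,45,0,0,0],[0,0,90,0,0,0],[0,0,140,0,0,0],[-50,-30,170,0,0,0],[-100,-60,190,0,0,0],[-150,-80,190,0,0,0],[-200,-100,190,0,0,0],[-200,-100,190,0,0,0],[-200,-100,190,0,0,0],[-200,-100,190,0,0,0]]])

```text
t: 34.5
eef_pos: [0.3073, -0.5382, 0.2269]
tool_rot: [3.141, -0.001, 0.348]
wrist_force: [0.3, -0.7, -0.2]
opening: 0.0871
finger_force: 0.0
```

Run:
```python
from h import *
im,d=grab('top','t9.png'); grab('side','s9.png')
for n,p,h in(('r',[.458,.094],.084),('b',[.596,-.288],.074),('y',[.504,-.439],.068),('g',[.619,.26],.064),('bt',[.473,.413],.076),('bs',[.628,-.093],.06)): print(n,capfit('top',d,p,h))
```

```text
r (561, np.float64(0.0831), 455.7, 92.8, 29.8, array([455.4,  92.7]))
b (509, np.float64(0.0733), 594.5, -289.6, 29.2, array([ 593.9, -289.3]))
y (480, np.float64(0.0674), 503.4, -439.8, 28.4, array([ 503. , -439.5]))
g (474, np.float64(0.0631), 618.8, 258.7, 29.0, array([618.9, 258.6]))
bt (561, np.float64(0.0751), 473.7, 412.8, 30.2, array([472.9, 412.9]))
bs (445, np.float64(0.0593), 621.9, -98.1, 28.2, array([622. , -97.7]))
```

View pics/t9.png

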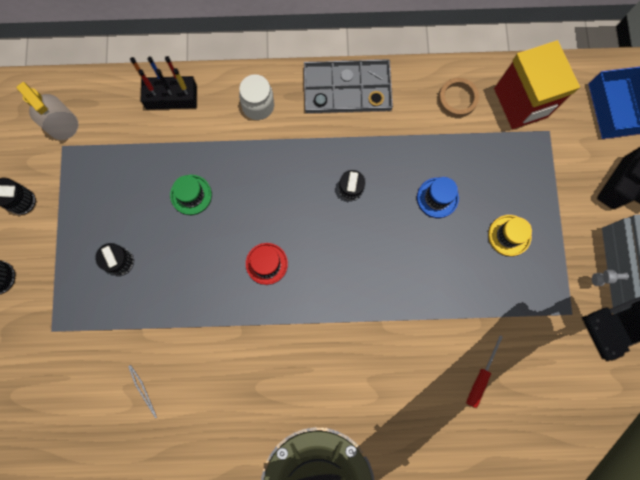

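View pics/s9.png

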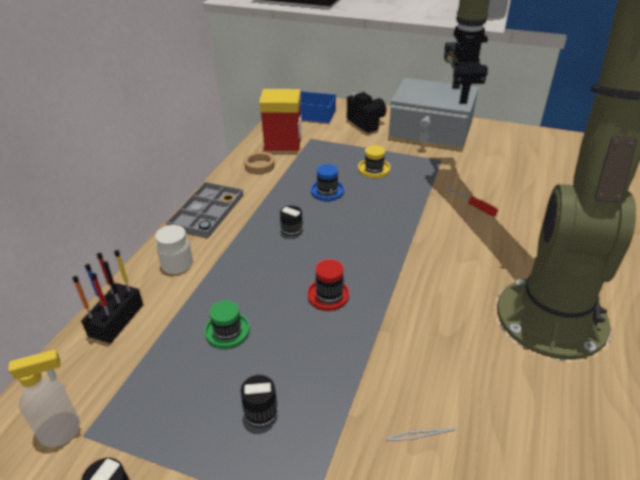

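Both views show all four lenses upright and centred in their own dishes: red (267,264), green (191,195), blue (438,197), yellow (510,235). Cap heights match standing on the dish floors, the black lenses are in the same pixels as before, and the arm is clear.

```bash
python3 -c "
from cell import robot
print(robot.hand_in())"
```

```text
the job is handed in; nothing more can be done
None
```

All four colour-capped lenses stand upright in their own dishes, the two black-capped ones show no visible movement, and the job was handed in about 34.5 s into the 107 s limit; the hand-in returned no verdict.

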